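# Fish the dosing plug out of its deep well with the T-key

### The arm

A 6-joint arm with a two-finger parallel gripper is mounted at the origin on the work surface. World frame = base frame: x ahead of the robot, y to its left, z up, the work surface at z = 0. Lengths are in m, angles in rad, forces in N, time in s.
With the tool pointing down it reaches from about 0.35 to 0.85 m from the base axis. Payload 8.1 kg.
Tool frame: the origin (TCP) lies on the centre line of the jaws, within the pads' length; the fingertips stand 25 mm ahead of it and the grasp point (between the pads) lies 6 mm ahead of it (arm.tip_extent is the distance from the TCP to the fingertips, in m); z points along the fingers, y is the direction in which the jaws open and shut (so a half turn about z gives the same grasp; the last joint's range is limited). The gripper opens to 93 mm and grips with 3 to 60 N. Pads are 15 mm wide; open, the fingers measure 128 mm over their backs; the gripper's body (75 mm by 188 mm) begins 65 mm behind the grasp point.
Start: joints at [-1.401, 0.13, 1.488, -0, 1.523, -0.085], TCP at [0.151, -0.581, 0.244] pointing down, gripper open.
Joint ranges: [-2.96, 2.96], [-0.89, 2.26], [0.02, 2.5], [-1.34, 4.48], [0, 2.73], [-2.66, 2.66]. Speed limits (rad/s): [2.39, 2.39, 2.79, 3.14, 3.14, 3.14].

### API

Orientations are given as a 3x3 rotation matrix whose columns are the frame's x, y, z axes.
In Python, from station import arm gives the robot as it stands.
- The arm moves only by the shell command python3 -m creep 'ROWS' [FORCE]. ROWS is a JSON object of lists of equal length, an entry for each row: "offset": the shift along the world's x, y, z in cm, a list of three; "turn": the turn, a rotation vector about the world's x, y, z in degrees, a list of three; "jaw": the opening, from -1 (shut) to 1 (fully open), so that 0 is half open. In form: {"offset": [[dx, dy, dz], ...], "turn": [[wx, wy, wz], ...], "jaw": [jaw, ...]}. A call has 1 to 10 rows; each row shifts and turns the pose as measured when the row begins; what a row does not reach is not made up. A row lasts 1/12 s, in which the tool goes at most 41.7 mm and 7.16 degrees, less where a joint would pass 70% of its speed; a pose out of reach is approached as far as the arm can. A call is refused whole if a number of a shift passes 4.17 or a number of a turn 7.16, either way. A call with a gripper value outside its range is refused whole. The fingers move at their own pace and stop on an object; FORCE is the grip in N (left out, the last holds). Time passes only in rows, so rows that do not move let the fingers close. It gives the time, the measured TCP pose, the force and the opening at its end, in the units of the state.
- arm.state(): the state, without advancing time (a new reading comes with each control period).
- arm.snapshot(name): name is "scene" or "top" or "wrist"; returns the picture (420x560x3 uint8, red, green, blue); there is no depth.
- arm.camera_info(name): a dict with "fovy" (degrees; the focal length in pixels is half the picture's height over the tangent of half this angle, whatever the lens; pixels are square), "cx", "cy" (the principal point, pixels), "world_from_camera" (4x4, takes a point from camera to world coordinates). Camera axes: x right, y down, z forward; pixel columns grow to the right and rows downward; lengths in m; the calibration is good to about 2 mm. A picture is of the moment at which its call begins: read the wrist's pose just before it. camera_info takes no time and is no camera call; for the wrist camera it gives the pose at the moment of the call.
- arm.close_job(): hands the job in, once; it reports no verdict.
The state is a dict: "t": time; "joint_positions": joint angles; "qvel": joint speeds; "effort": joint torques, N m; "eef_pos": TCP position; "eef_rot": TCP orientation; "wrist_force": force on the tool from outside, world axes, zero at the start; "ft_torque": the same for the moment, N m; "grip_width": finger opening in m.
Only numpy, scipy, OpenCV 4.12 (cv2) and the standard library are available. Lean on these libraries where they do the work, as an engineer would, in place of code of your own. Each camera call takes 0.05 s, during which the arm holds its last target. There are 200 camera calls.

### The job

The slotted dosing plug sits deep in one of the two wells of the depositor block and has to be washed. Take the T-key from its stand, feel its foot into the plug's slot with light pressure (never more than 20 N on the plug in its well), twist it to hook under the cap, draw the plug out and stand it upright in the wash tray without dropping it; let go, leaving the key standing in the plug. Leave the blank plug in its well, and the bowl, jar and cutter where they are.

Things in the scene. Friction and masses are not known exactly. Their poses are not given: they have to be found in the camera images.
- block: aluminium block, fixed, 68 (x) x 132 (y) x 125 mm tall; origin under its centre. Two square wells 44 x 44 mm, open at the top, centred at x = 0, y = -32 and +32 mm. A plug stands in each on a spring floor (0.8 N per mm; sinks 10 mm further, then is hard), about 15 mm above the table, 1 mm more or less with the plug's weight.
- plug: steel dosing plug, 40 x 40 mm, 45 mm tall, about 0.3 kg, upright in either well, sides parallel to the well's (2 mm play all round); origin under its centre, z up. A square cup: chamber 34 x 34 mm inside, from 22 to 40 mm above its underside, covered by a slotted cap from 40 to 45 mm.
- plug_top (a point): centre of the cap's top. Round cap, 37 mm, slot 30 x 10.5 mm through its middle. Its swivel is not measured: the slot lies anywhere up to 0.75 rad either way from the plug's x. Stiff (0.15 N m, stops at 0.85 rad). The key's foot, turned slowly on the cap under a few N, drops in when within about 0.1 rad and 1.5 mm of the slot: the force vanishes as the spring lifts the plug.
- blank: blank plug: same outside size and weight as the dosing plug but solid and with no slot, in the other well; to be left alone. Origin at the centre of its underside.
- key: T-key, the long-reach picker, 0.16 kg, hanging upright in its stand; origin under the centre of its foot, z up the stem. From below: foot bar 25 (x) x 7 (y) x 6 mm tall, round stem 7 mm thick, collar of diameter 48 mm from 110 to 118 mm, black handle 32 (x) x 20 mm (y) from 118 to 172 mm. The same after a half turn.
- key_handle (a point): centre of the key's handle, 146 mm above the underside of its foot; grip it across its 20 mm (y)
- stand: white plastic key stand, fixed, 100 x 100 mm, 125 mm tall; origin under its centre. The key hangs through a 36 x 36 mm hole in its top plate, collar on the plate, foot 15 mm above the table; lift it straight up at least 115 mm.
- tray: bent aluminium wash tray, fixed, 180 x 180 mm, walls 22 mm high and 3 mm thick, floor 3 mm thick; origin at the centre of its underside. Empty.
- bowl: white plastic bowl, diameter 110 mm, 50 mm tall, a bystander; origin at the centre of its underside
- jar: brown jar with steel lid, diameter 64 mm, 90 mm tall, a bystander; origin at the centre of its underside
- cutter: steel ring cutter, diameter 64 mm, 35 mm tall, a bystander; origin at the centre of its underside
There are look-alikes about, which are no part of the job. Of the things like the key, leave any that is turquoise; of the rest the larger one is meant.

How it is judged:
By the outcome, as a careful person would: the job done as asked, in the order asked, and still so for the second after the job is handed in, with the robot touching nothing.
It also fails if it takes over 72 s, if anything falls off the work surface, if the arm or the gripper's body presses on something with over 40 N, if the wrist force passes 120 N, or if a joint passes its speed limit or range.

## Working session

There is one attempt and no reset: what is moved stays moved. The work goes in short steps, Python scripts to look and compute and a shell command to move; the robot and the scene stay as the last step left them, time stands still between calls to the robot, and variables do not carry over. Pictures are saved under pics/ and viewed, about 8 in all and at most 12, crops included, and the job is handed in when it is done.

```bash
mkdir -p pics; cat > h.py <<'E'
import numpy as np, cv2
from station import arm
def snap(cam,name):
    ci=arm.camera_info(cam); im=arm.snapshot(cam)
    cv2.imwrite(f'pics/{name}.png',im[:,:,::-1]); np.save(f'pics/{name}.npy',ci,allow_pickle=True); return im
def px2w(name,u,v,z):
    ci=np.load(f'pics/{name}.npy',allow_pickle=True).item(); T=np.array(ci['world_from_camera'])
    f=210/np.tan(np.radians(ci['fovy']/2)); d=T[:3,:3]@np.array([(u-ci['cx'])/f,(v-ci['cy'])/f,1]); o=T[:3,3]
    return o+d*(z-o[2])/d[2]
def w2px(name,p):
    ci=np.load(f'pics/{name}.npy',allow_pickle=True).item(); T=np.linalg.inv(np.array(ci['world_from_camera']))
    f=210/np.tan(np.radians(ci['fovy']/2)); c=T[:3,:3]@np.array(p)+T[:3,3]
    return np.array([ci['cx']+f*c[0]/c[2],ci['cy']+f*c[1]/c[2]])
def crop(name,out,u0,u1,v0,v1,k):
    im=cv2.imread(f'pics/{name}.png')[v0:v1,u0:u1]; cv2.imwrite(f'pics/{out}.png',cv2.resize(im,None,fx=k,fy=k,interpolation=cv2.INTER_CUBIC))
def st():
    s=arm.state(); print(round(s['t'],2),np.round(s['eef_pos'],4),np.round(s['eef_rot'],3).tolist(),np.round(s['wrist_force'],2),round(s['grip_width'],4),np.round(s['joint_positions'],3))
E
python3 - <<'E'
from h import *
a=snap('scene','s0'); b=snap('top','t0'); st()
for c in('scene','top'): 
    i=arm.camera_info(c); print(i['fovy'],i['cx'],i['cy'],np.round(i['world_from_camera'],3).tolist())
E
```

```text
0.1 [ 0.1512 -0.5802  0.2427] [[0.968, 0.252, -0.0], [0.252, -0.968, 0.002], [0.0, -0.002, -1.0]] [-1.32  0.16 -0.78] 0.0931 [-1.401  0.131  1.489 -0.     1.523 -0.085]
52.471256433512664 282.8542954070906 213.84686944561489 [[-0.18, 0.739, -0.649, 1.181], [0.984, 0.136, -0.118, 0.132], [0.001, -0.66, -0.752, 0.803], [0.0, 0.0, 0.0, 1.0]]
42.959760147240914 284.31728664257804 206.73511300897388 [[-0.025, -0.987, 0.158, 0.468], [-0.999, 0.029, 0.026, 0.015], [-0.03, -0.158, -0.987, 1.181], [0.0, 0.0, 0.0, 1.0]]
```

View pics/t0.png

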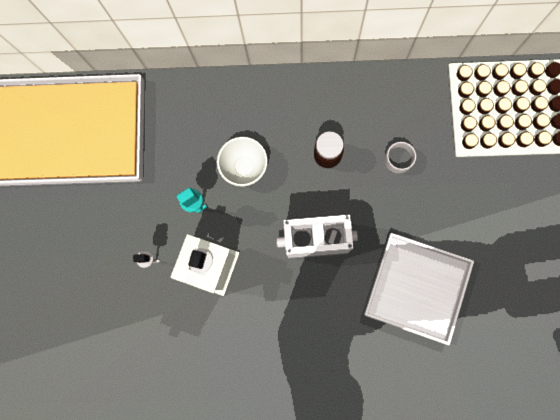

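View pics/s0.png

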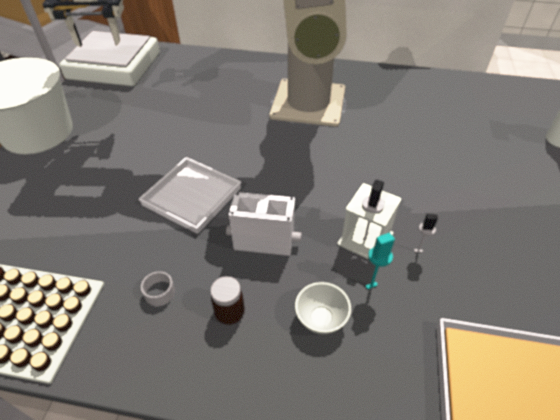

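Key candidates in the top picture are the black key in the stand (199,260), a small black key standing free (143,259) and the turquoise one (190,201). The large black one in the stand is meant. The wells show at (302,238) and (333,236), the tray at (420,288). Next is a close crop.

```bash
python3 - <<'E'
from h import *
im=cv2.imread('pics/t0.png')
a=cv2.resize(im[225:300,160:250],None,fx=4.4,fy=4.4,interpolation=cv2.INTER_CUBIC)
b=cv2.resize(im[205:265,272:362],None,fx=4.4,fy=4.4,interpolation=cv2.INTER_CUBIC)
h=max(a.shape[0],b.shape[0]);p=lambda q:cv2.copyMakeBorder(q,0,h-q.shape[0],0,0,0)
cv2.imwrite('pics/c1.png',np.hstack([p(a),p(b)]))
E
```

```text
(no output)
```

View pics/c1.png

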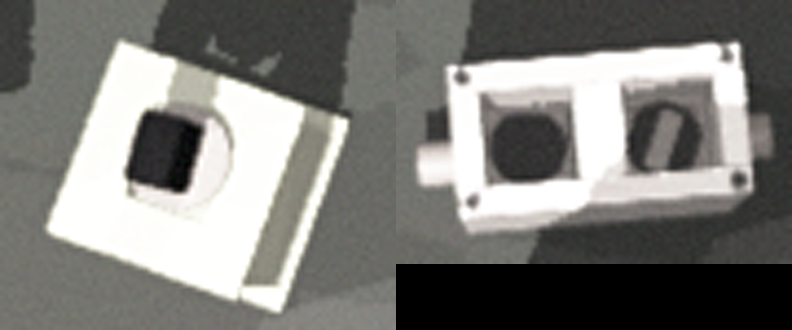

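```bash
python3 - <<'E'
from h import *
A=lambda x,y:(160+x/4.4,225+y/4.4)
B=lambda x,y:(272+(x-396)/4.4,205+y/4.4)
def quad(n,pts,z):
    P=np.array([px2w('t0',*p,z)[:2] for p in pts]); e=np.roll(P,-1,0)-P
    print(n,np.round(P.mean(0),4),'len',np.round(np.linalg.norm(e,axis=1),4),'ang',np.round(np.degrees(np.arctan2(e[:,1],e[:,0])),1))
quad('stand',[A(120,40),A(348,118),A(283,312),A(47,235)],.125)
quad('block',[B(449,66),B(738,42),B(752,188),B(466,220)],.125)
quad('wellR',[B(622,83),B(715,78),B(722,170),B(628,176)],.125)
quad('wellL',[B(481,93),B(573,85),B(580,178),B(487,184)],.125)
for n,p in(('capL',(529,145)),('capR',(664,138)),): print(n,px2w('t0',*B(*p),.06))
a=px2w('t0',*B(678,112),.06);b=px2w('t0',*B(652,166),.06);print('slot',np.degrees(np.arctan2(*(b-a)[1::-1])),np.linalg.norm(a-b))
quad('tray',[(392,234),(474,263),(452,342),(366,312)],.022)
quad('handle',[A(140,112),A(192,122),A(180,192),A(127,180)],.187)
print(px2w('t0',*A(182,158),.133))
i=arm.camera_info('wrist');print(i['fovy'],np.round(i['world_from_camera'],3).tolist())
E
```

```text
stand [0.5259 0.2017] len [0.1103 0.0906 0.1122 0.093 ] ang [-110.3  160.7   70.9  -20.5]
block [ 0.5805 -0.0243] len [0.1314 0.0663 0.129  0.0702] ang [ -86.9 -177.1   94.8    4.8]
wellR [ 0.5805 -0.0561] len [0.042  0.0417 0.0422 0.0422] ang [ -88.5 -178.1   92.1    1.6]
wellL [0.5785 0.0077] len [0.0418 0.0422 0.0419 0.0413] ang [ -86.6 -177.6   92.1    2.2]
capL [0.58046566 0.00801762 0.06      ]
capR [ 0.58201676 -0.0565673   0.06      ]
slot 152.2917001068933 0.02885346669387889
tray [ 0.4718 -0.2417] len [0.1837 0.1736 0.1883 0.1767] ang [-111.5  160.2   69.5  -21.3]
handle [0.5331 0.2076] len [0.0228 0.0299 0.0233 0.0292] ang [-102.3  170.1   75.9  -10.8]
[0.53343272 0.20804339 0.133     ]
65.41739067769588 [[0.252, -0.926, -0.282, 0.229], [-0.968, -0.242, -0.071, -0.56], [-0.002, 0.291, -0.957, 0.385], [0.0, 0.0, 0.0, 1.0]]
```

```bash
python3 -m creep '{"offset":[[2.2,3.3,0.4],[2.2,3.3,0.4],[2.2,3.3,0.4],[2.2,3.3,0.4],[2.2,3.3,0.4],[2.2,3.3,0.4],[2.2,3.3,0.4],[2.2,3.3,0.4]],"turn":[[0,0,-1.6],[0,0,-1.6],[0,0,-1.6],[0,0,-1.6],[0,0,-1.6],[0,0,-1.6],[0,0,-1.6],[0,0,-1.6]],"jaw":[1,1,1,1,1,1,1,1]}'; python3 -m creep '{"offset":[[2.2,3.3,0.4],[2.2,3.3,0.4],[2.2,3.3,0.4],[2.2,3.3,0.4],[2.2,3.3,0.4],[2.2,3.3,0.4],[2.2,3.3,0.4],[2.2,3.3,0.4],[0,0,0],[0,0,0]],"turn":[[0,0,-1.6],[0,0,-1.6],[0,0,-1.6],[0,0,-1.6],[0,0,-1.6],[0,0,-1.6],[0,0,-1.6],[0,0,-1.6],[0,0,0],[0,0,0]],"jaw":[1,1,1,1,1,1,1,1,1,1]}'
python3 - <<'E'
from h import *
st();snap('wrist','w1');print(w2px('w1',[.581,-.056,.06]))
E
```

```text
t: 0.77
eef_pos: [0.3251, -0.307, 0.2667]
eef_rot: [[1.0, 0.01, -0.004], [0.01, -1.0, 0.014], [-0.004, -0.014, -1.0]]
wrist_force: [2.6, -0.1, 0.6]
grip_width: 0.0931
t: 1.6
eef_pos: [0.5068, -0.0199, 0.2979]
eef_rot: [[0.976, -0.218, -0.002], [-0.218, -0.976, 0.017], [-0.005, -0.016, -1.0]]
wrist_force: [-0.7, -0.6, -0.7]
grip_width: 0.0928
1.6 [ 0.5068 -0.0199  0.2979] [[0.976, -0.218, -0.002], [-0.218, -0.976, 0.017], [-0.005, -0.016, -1.0]] [-0.67 -0.65 -0.72] 0.0928 [-0.152 -0.137  1.657  0.017  1.626  1.639]
[301.65784069 110.51358044]
```

View pics/w1.png

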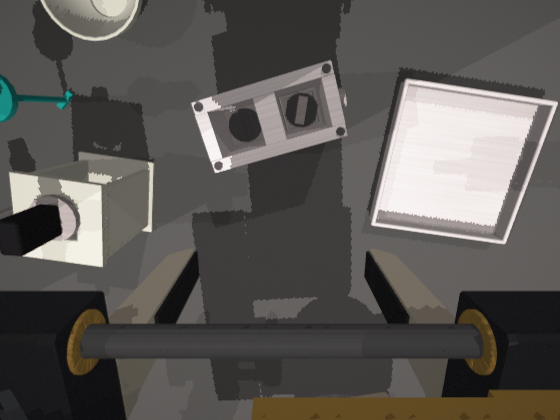

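The wrist picture confirms the slotted plug in the right-hand well (301,110), the plain one in the left-hand well (244,125), the key in its stand at (60,225) and the tray empty. Next, the key from above.

```bash
python3 -m creep '{"offset":[[-0.7,3.6,0],[-0.7,3.6,0],[-0.7,3.6,0],[-0.7,3.6,0],[-0.7,3.6,0],[-0.7,3.6,0],[0,0,0],[0,0,0]],"turn":[[-0.16,0,0],[-0.16,0,0],[-0.16,0,0],[-0.16,0,0],[-0.16,0,0],[-0.16,0,0],[0,0,0],[0,0,0]],"jaw":[1,1,1,1,1,1,1,1]}'
python3 - <<'E'
from h import *
st();snap('wrist','w2');u,v=w2px('w2',[.533,.208,.187]).astype(int);print(u,v)
u=max(65,u);v=max(65,v);crop('w2','a',u-65,u+65,v-65,v+65,4);u0,v0=u-65,v-65;print(u0,v0)
crop('w1','b',255,355,50,180,4)
cv2.imwrite('pics/c2.png',np.hstack([cv2.resize(cv2.imread('pics/a.png'),(440,440)),cv2.resize(cv2.imread('pics/b.png'),(338,440))]))
E
```

```text
t: 2.32
eef_pos: [0.4596, 0.1921, 0.2947]
eef_rot: [[0.972, -0.233, -0.006], [-0.234, -0.972, -0.003], [-0.005, 0.004, -1.0]]
wrist_force: [0.4, -0.9, 0.8]
grip_width: 0.0932
2.32 [0.4596 0.1921 0.2947] [[0.972, -0.233, -0.006], [-0.234, -0.972, -0.003], [-0.005, 0.004, -1.0]] [ 0.44 -0.91  0.79] 0.0932 [ 2.940e-01 -1.570e-01  1.681e+00 -1.000e-03  1.624e+00  2.100e+00]
235 128
170 63
```

View pics/c2.png

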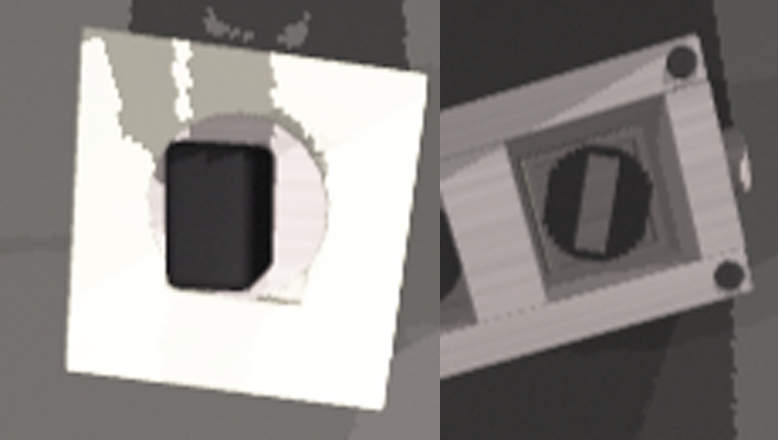

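```bash
python3 - <<'E'
from h import *
A=lambda x,y:(170+x/3.385,63+y/3.385)
B=lambda x,y:(255+(x-440)/3.38,50+y/3.38)
def quad(w,n,pts,z):
    P=np.array([px2w(w,*p,z)[:2] for p in pts]); e=np.roll(P,-1,0)-P
    print(n,np.round(P.mean(0),4),'len',np.round(np.linalg.norm(e,axis=1),4),'ang',np.round(np.degrees(np.arctan2(e[:,1],e[:,0])),1))
quad('w2','stand',[A(82,28),A(427,73),A(384,409),A(66,371)],.125)
print('collar',px2w('w2',*A(239,206),.133), np.linalg.norm(px2w('w2',*A(150,206),.133)-px2w('w2',*A(328,206),.133)))
quad('w2','handle',[A(167,142),A(255,142),A(255,289),A(167,289)],.187)
quad('w1','slot',[B(588,152),B(619,156),B(604,254),B(575,250)],.06)
a=px2w('w1',*B(603,154),.06);b=px2w('w1',*B(590,252),.06);print('slot',(a+b)/2,np.degrees(np.arctan2(*(b-a)[1::-1])),np.linalg.norm(a-b))
print('cap',px2w('w1',*B(598,203),.06))
quad('w1','well',[B(505,144),B(663,95),B(700,258),B(547,302)],.125)
E
```

```text
stand [0.5293 0.2125] len [0.0904 0.0908 0.0909 0.0907] ang [-110.4  159.4   69.5  -20.9]
collar [0.53502379 0.2102938  0.133     ] 0.04708510603827427
handle [0.5349 0.2102] len [0.0188 0.0311 0.0195 0.0311] ang [-103.5  164.6   76.5  -16.7]
slot [ 0.5814 -0.0556] len [0.0101 0.031  0.0097 0.0309] ang [-109.6  159.6   69.9  -19.7]
slot [ 0.58137332 -0.05564671  0.06      ] 160.5318666518263 0.03090678461538153
cap [ 0.58145021 -0.05619093  0.06      ]
well [ 0.5822 -0.055 ] len [0.0435 0.0433 0.0437 0.043 ] ang [ -86.4 -177.    93.3    2.8]
```

```bash
python3 -m creep '{"offset":[[2.5,0.6,-1],[2.5,0.6,-1],[2.5,0.6,-1],[0,0,0],[0,0,0]],"turn":[[0,0,-0.5],[0,0,-0.5],[0,0,-0.5],[0,0,0],[0,0,0]],"jaw":[1,1,1,1,1]}'
```

```text
t: 2.78
eef_pos: [0.5396, 0.2001, 0.2631]
eef_rot: [[0.963, -0.27, -0.006], [-0.27, -0.963, -0.004], [-0.005, 0.005, -1.0]]
wrist_force: [-0.6, 1.0, 0.3]
grip_width: 0.0929
```

```bash
python3 -m creep '{"offset":[[-0.25,0.5,-2],[-0.2,0.5,-2],[0,0,-2],[0,0,-1],[0,0,0],[0,0,0]],"turn":[[0,0,0],[0,0,0],[0,0,0],[0,0,0],[0,0,0],[0,0,0]],"jaw":[1,1,1,1,1,1]}'
```

```text
t: 3.28
eef_pos: [0.536, 0.2004, 0.1944]
eef_rot: [[0.96, -0.281, -0.003], [-0.281, -0.96, -0.004], [-0.001, 0.005, -1.0]]
wrist_force: [0.5, 0.2, 0.8]
grip_width: 0.0931
```

```bash
python3 -m creep '{"offset":[[0,1,0],[0,0,0],[0,0,0]],"turn":[[0,0,0.3],[0,0,0],[0,0,0]],"jaw":[1,1,1]}'
```

```text
t: 3.53
eef_pos: [0.5374, 0.2104, 0.1983]
eef_rot: [[0.961, -0.277, 0.002], [-0.277, -0.961, -0.003], [0.003, 0.003, -1.0]]
wrist_force: [0.1, 0.5, 0.5]
grip_width: 0.093
```

```bash
python3 -m creep '{"offset":[[-0.2,0,-1.5],[0,0,-1.5],[0,0,0]],"turn":[[0,0,0],[0,0,0],[0,0,0]],"jaw":[1,1,1]}'
```

```text
t: 3.78
eef_pos: [0.5381, 0.212, 0.1727]
eef_rot: [[0.961, -0.276, 0.01], [-0.276, -0.961, -0.001], [0.01, -0.002, -1.0]]
wrist_force: [-0.9, -0.6, -0.3]
grip_width: 0.0929
```

```bash
python3 -m creep '{"offset":[[-0.3,-0.1,-0.6],[0,0,0],[0,0,0]],"turn":[[0,0.6,0],[0,0,0],[0,0,0]],"jaw":[1,1,1]}'
```

```text
t: 4.03
eef_pos: [0.5357, 0.2117, 0.1689]
eef_rot: [[0.961, -0.275, 0.001], [-0.275, -0.961, 0.0], [0.001, -0.0, -1.0]]
wrist_force: [-0.0, -0.7, 0.2]
grip_width: 0.093
```

```bash
python3 -m creep '{"offset":[[0,0,0],[0,0,0],[0,0,0],[0,0,0],[0,0,0],[0,0,0],[0,0,0]],"turn":[[0,0,0],[0,0,0],[0,0,0],[0,0,0],[0,0,0],[0,0,0],[0,0,0]],"jaw":[-1,-1,-1,-1,-1,-1,-1]}' 45
```

```text
t: 4.62
eef_pos: [0.5372, 0.212, 0.1719]
eef_rot: [[0.961, -0.275, 0.005], [-0.275, -0.961, 0.001], [0.004, -0.002, -1.0]]
wrist_force: [-0.4, -0.6, 0.1]
grip_width: 0.0505
```

```bash
python3 -m creep '{"offset":[[-0.1,0,-0.4],[0,0,-0.1],[0,0,0],[0,0,0],[0,0,0],[0,0,0],[0,0,0]],"turn":[[0,0.2,0],[0,0,0],[0,0,0],[0,0,0],[0,0,0],[0,0,0],[0,0,0]],"jaw":[-1,-1,-1,-1,-1,-1,-1]}' 45
```

```text
t: 5.2
eef_pos: [0.5359, 0.2119, 0.166]
eef_rot: [[0.961, -0.275, 0.0], [-0.275, -0.961, 0.001], [-0.0, -0.001, -1.0]]
wrist_force: [-1.2, -0.3, 0.0]
grip_width: 0.0196
```

```bash
python3 -m creep '{"offset":[[0,0,0],[0,0,1],[0,0,1.5],[0,0,2],[0,0,2],[0,0,2],[0,0,2],[0,0,2],[0,0,0],[0,0,0]],"turn":[[0,0,0],[0,0,0],[0,0,0],[0,0,0],[0,0,0],[0,0,0],[0,0,0],[0,0,0],[0,0,0],[0,0,0]],"jaw":[-1,-1,-1,-1,-1,-1,-1,-1,-1,-1]}'
```

```text
t: 6.03
eef_pos: [0.5324, 0.211, 0.2977]
eef_rot: [[0.961, -0.275, -0.005], [-0.275, -0.961, -0.001], [-0.005, 0.002, -1.0]]
wrist_force: [-0.0, -0.3, -2.3]
grip_width: 0.02
```

```bash
python3 -m creep '{"offset":[[0,0,1.5],[0.7,-3.8,0],[0.7,-3.8,0],[0.7,-3.8,0],[0.7,-3.8,0],[0.7,-3.8,0],[0.7,-3.8,0],[0.7,-3.8,0],[0,0,0],[0,0,0]],"turn":[[0,0,0],[0,0,0],[0,0,0],[0,0,-1],[0,0,-1],[0,0,-1],[0,0,-1],[0,0,0],[0,0,0],[0,0,0]],"jaw":[-1,-1,-1,-1,-1,-1,-1,-1,-1,-1]}'; python3 -m creep '{"offset":[[0,0,0]],"turn":[[0,0,0]],"jaw":[-1]}'
```

```text
t: 6.87
eef_pos: [0.5759, -0.0646, 0.2981]
eef_rot: [[0.941, -0.338, -0.022], [-0.338, -0.941, 0.002], [-0.021, 0.005, -1.0]]
wrist_force: [-0.3, 0.4, -2.5]
grip_width: 0.0196
t: 6.95
eef_pos: [0.5753, -0.0652, 0.2965]
eef_rot: [[0.94, -0.34, -0.024], [-0.34, -0.94, 0.002], [-0.024, 0.006, -1.0]]
wrist_force: [0.4, 0.7, -0.8]
grip_width: 0.02
```

```bash
python3 -m creep '{"offset":[[0.6,0.9,0.2],[0,0,0],[0,0,0]],"turn":[[0.1,-1.4,0],[0,0,0],[0,0,0]],"jaw":[-1,-1,-1]}'
python3 - <<'E'
from h import *
st();snap('wrist','w3');s=arm.state();p=s['eef_pos'];R=s['eef_rot'];f=np.array(p)+np.array(R)[:,2]*.151;print(f,w2px('w3',f),w2px('w3',[.5815,-.056,.06]))
E
```

```text
t: 7.2
eef_pos: [0.581, -0.0523, 0.2965]
eef_rot: [[0.941, -0.337, -0.0], [-0.337, -0.941, 0.006], [-0.002, -0.005, -1.0]]
wrist_force: [-0.1, -1.1, -1.8]
grip_width: 0.0194
7.2 [ 0.581  -0.0523  0.2965] [[0.941, -0.337, -0.0], [-0.337, -0.941, 0.006], [-0.002, -0.005, -1.0]] [-0.12 -1.05 -1.77] 0.0194 [-0.181  0.07   1.457  0.006  1.616  1.734]
[ 0.58118784 -0.05105538  0.14569024] [280.26605337 202.22847698] [284.75834003 181.13914758]
```

View pics/w3.png

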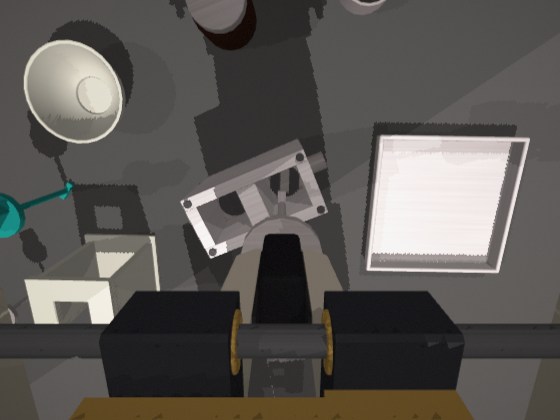

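```bash
python3 - <<'E'
from h import *
crop('w3','c3',230,340,140,230,6)
E
```

```text
(no output)
```

View pics/c3.png

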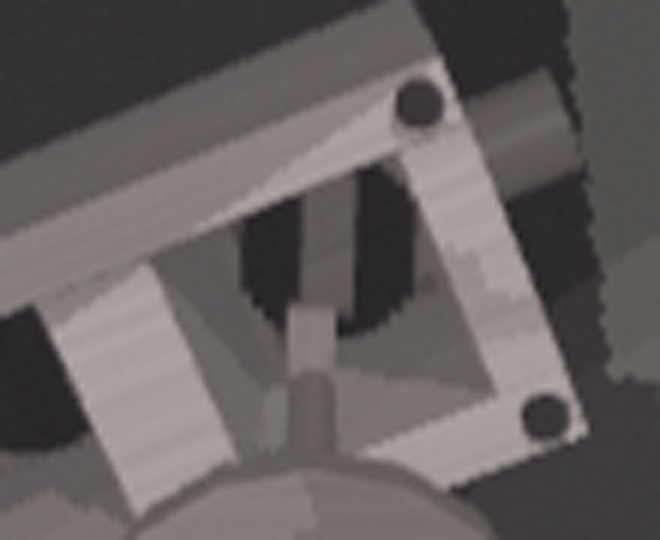

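```bash
python3 - <<'E'
from h import *
C=lambda x,y:(230+x/6,140+y/6)
s=arm.state();p=np.array(s['eef_pos']);R=np.array(s['eef_rot']);f=p+R[:,2]*.151
print('pred foot tip',(np.array(w2px('w3',f+R[:,0]*.0125))-[230,140])*6)
print('obs tip', px2w('w3',*C(313,308),f[2])-f, 'pred',R[:,0]*.0125)
a=px2w('w3',*C(330.5,200),.06);b=px2w('w3',*C(327.5,300),.06);print(a,b,'yaw',np.degrees(np.arctan2(*(b-a)[1::-1]))-180)
# distance of point slot centre est to line
c=np.array([.5815,-.0560,.06]);d=(a-b)[:2]/np.linalg.norm((a-b)[:2]);print('lateral',np.cross(d,(c-b)[:2]))
P=[px2w('w3',*C(*q),.06) for q in((243,250),(415,250))];print('cap width chord',P, np.linalg.norm(P[0]-P[1]))
print('tool yaw',np.degrees(np.arctan2(R[1,0],R[0,0])))
E
```

```text
pred foot tip [301.4649839  294.44454391]
obs tip [ 9.17987714e-03 -5.15724301e-03 -2.77555756e-17] pred [ 1.17688929e-02 -4.21218450e-03 -2.57103843e-05]
[ 0.59011378 -0.05946242  0.06      ] [ 0.57149469 -0.05222589  0.06      ] yaw -21.239219787604554
lateral 0.00010678823968584888
cap width chord [array([ 0.5865526 , -0.03998343,  0.06      ]), array([ 0.57520023, -0.07175228,  0.06      ])] 0.03373627355699025
tool yaw -19.692710297175495<stdin>:8: DeprecationWarning: Arrays of 2-dimensional vectors are deprecated. Use arrays of 3-dimensional vectors instead. (deprecated in NumPy 2.0)
```

```bash
python3 -m creep '{"offset":[[0.25,-0.3,0],[0,0,-1],[0,0,-2],[0,0,-1.5],[0,0,0],[0,0,0]],"turn":[[-0.35,0,-0.5],[0,0,0],[0,0,0],[0,0,0],[0,0,0],[0,0,0]],"jaw":[-1,-1,-1,-1,-1,-1]}'
```

```text
t: 7.75
eef_pos: [0.5846, -0.0519, 0.2504]
eef_rot: [[0.94, -0.341, 0.004], [-0.341, -0.94, -0.002], [0.004, 0.0, -1.0]]
wrist_force: [-1.0, 0.4, -1.2]
grip_width: 0.0197
```

```bash
python3 -m creep '{"offset":[[-0.1,-0.35,-0.7],[0,0,-0.7],[0,0,-0.6],[0,0,0]],"turn":[[0,0.2,0],[0,0,0],[0,0,0],[0,0,0]],"jaw":[-1,-1,-1,-1]}'
```

```text
t: 8.08
eef_pos: [0.5842, -0.0558, 0.2302]
eef_rot: [[0.94, -0.341, 0.002], [-0.341, -0.94, -0.002], [0.002, 0.001, -1.0]]
wrist_force: [0.3, 0.1, -1.7]
grip_width: 0.0199
```

```bash
python3 -m creep '{"offset":[[0,0.05,-0.6],[0,0,-0.6],[0,0,0]],"turn":[[0,0,0],[0,0,0],[0,0,0]],"jaw":[-1,-1,-1]}';python3 -m creep '{"offset":[[0,0,-0.4],[0,0,0]],"turn":[[0,0,0],[0,0,0]],"jaw":[-1,-1]}'
```

```text
t: 8.33
eef_pos: [0.5846, -0.0556, 0.2176]
eef_rot: [[0.94, -0.341, 0.003], [-0.341, -0.94, -0.002], [0.004, 0.001, -1.0]]
wrist_force: [-0.1, -0.3, -2.0]
grip_width: 0.02
t: 8.5
eef_pos: [0.5846, -0.0555, 0.2131]
eef_rot: [[0.94, -0.341, 0.003], [-0.341, -0.94, -0.002], [0.003, 0.001, -1.0]]
wrist_force: [0.1, 0.2, -2.1]
grip_width: 0.0199
```

Foot about 62 mm up; touch next.

```bash
python3 -m creep '{"offset":[[-0.05,0,-0.4],[0,0,0]],"turn":[[0,0.1,0],[0,0,0]],"jaw":[-1,-1]}'; python3 -m creep '{"offset":[[0,0,-0.3],[0,0,0]],"turn":[[0,0,0],[0,0,0]],"jaw":[-1,-1]}'
```

```text
t: 8.67
eef_pos: [0.5842, -0.0555, 0.209]
eef_rot: [[0.94, -0.341, 0.001], [-0.341, -0.94, -0.002], [0.002, 0.002, -1.0]]
wrist_force: [-0.3, -0.4, -1.6]
grip_width: 0.0198
t: 8.83
eef_pos: [0.5842, -0.0554, 0.2058]
eef_rot: [[0.94, -0.341, 0.001], [-0.341, -0.94, -0.002], [0.002, 0.002, -1.0]]
wrist_force: [-0.2, 0.5, -2.0]
grip_width: 0.0198
```

```bash
python3 -m creep '{"offset":[[0,0,-0.3],[0,0,0]],"turn":[[0,0,0],[0,0,0]],"jaw":[-1,-1]}'; python3 -m creep '{"offset":[[0,0,-0.3],[0,0,0]],"turn":[[0,0,0],[0,0,0]],"jaw":[-1,-1]}'
```

```text
t: 9.0
eef_pos: [0.5842, -0.0554, 0.2026]
eef_rot: [[0.94, -0.341, 0.002], [-0.341, -0.94, -0.002], [0.002, 0.002, -1.0]]
wrist_force: [-0.0, -0.1, -1.9]
grip_width: 0.0202
t: 9.17
eef_pos: [0.5842, -0.0554, 0.1994]
eef_rot: [[0.94, -0.341, 0.002], [-0.341, -0.94, -0.002], [0.002, 0.002, -1.0]]
wrist_force: [-0.2, -0.2, -2.1]
grip_width: 0.0198
```

Already 11 mm below the cap top with no force, so the foot is through the slot. A little deeper, then twist.

```bash
python3 -m creep '{"offset":[[0,0,-0.35],[0,0,0]],"turn":[[0,0,0],[0,0,0]],"jaw":[-1,-1]}'; python3 -m creep '{"offset":[[0,0,0],[0,0,0],[0,0,0],[0,0,0],[0,0,0],[0,0,0]],"turn":[[0,0,4],[0,0,5],[0,0,5],[0,0,5],[0,0,5],[0,0,0]],"jaw":[-1,-1,-1,-1,-1,-1]}'
```

```text
t: 9.33
eef_pos: [0.5844, -0.0555, 0.1957]
eef_rot: [[0.94, -0.341, 0.002], [-0.341, -0.94, -0.002], [0.003, 0.002, -1.0]]
wrist_force: [0.2, 0.3, -1.8]
grip_width: 0.0198
t: 9.83
eef_pos: [0.5843, -0.0555, 0.1951]
eef_rot: [[0.996, 0.09, 0.003], [0.09, -0.996, -0.001], [0.003, 0.002, -1.0]]
wrist_force: [-0.5, 0.1, -1.7]
grip_width: 0.0198
```

```bash
python3 -m creep '{"offset":[[0,0,0],[0,0,0],[0,0,0],[0,0,0],[0,0,0],[0,0,0],[0,0,0]],"turn":[[0,0,5],[0,0,6],[0,0,6],[0,0,6],[0,0,6],[0,0,5],[0,0,0]],"jaw":[-1,-1,-1,-1,-1,-1,-1]}'; python3 -m creep '{"offset":[[0,0,0],[0,0,0],[0,0,0],[0,0,0],[0,0,0],[0,0,0],[0,0,0]],"turn":[[0,0,5],[0,0,6],[0,0,6],[0,0,6],[0,0,6],[0,0,2],[0,0,0]],"jaw":[-1,-1,-1,-1,-1,-1,-1]}'; python3 -c "
from h import *
print(arm.state()['ft_torque'])"
```

```text
t: 10.42
eef_pos: [0.5846, -0.0557, 0.1951]
eef_rot: [[0.772, 0.636, 0.004], [0.636, -0.772, 0.0], [0.003, 0.002, -1.0]]
wrist_force: [-0.8, 0.3, -1.7]
grip_width: 0.0199
t: 11.0
eef_pos: [0.5848, -0.0558, 0.1952]
eef_rot: [[0.347, 0.938, 0.003], [0.938, -0.347, 0.002], [0.003, 0.003, -1.0]]
wrist_force: [0.2, 0.6, -1.6]
grip_width: 0.0195
[-0.00061471 -0.07510979 -0.06528274]
```

```bash
python3 -m creep '{"offset":[[0,0,0.4],[0,0,0.4],[0,0,0.4],[0,0,0.4],[0,0,0]],"turn":[[0,0,0],[0,0,0],[0,0,0],[0,0,0],[0,0,0]],"jaw":[-1,-1,-1,-1,-1]}'
```

```text
t: 11.42
eef_pos: [0.5839, -0.0556, 0.2114]
eef_rot: [[0.361, 0.933, 0.001], [0.933, -0.361, 0.002], [0.003, 0.0, -1.0]]
wrist_force: [-0.3, -0.7, -4.8]
grip_width: 0.0199
```

```bash
python3 -m creep '{"offset":[[0,0,1],[0,0,1],[0,0,1],[0,0,1],[0,0,1],[0,0,0]],"turn":[[0,0,0],[0,0,0],[0,0,0],[0,0,0],[0,0,0],[0,0,0]],"jaw":[-1,-1,-1,-1,-1,-1]}'
```

```text
t: 11.92
eef_pos: [0.5841, -0.0554, 0.2672]
eef_rot: [[0.363, 0.932, 0.002], [0.932, -0.363, 0.002], [0.003, 0.001, -1.0]]
wrist_force: [0.7, -0.1, -4.5]
grip_width: 0.0201
```

```bash
python3 -m creep '{"offset":[[0,0,1],[0,0,1.2],[0,0,1.2],[0,0,1.2],[0,0,1.2],[0,0,1],[0,0,0.5],[0,0,0],[0,0,0]],"turn":[[0,0,0],[0,0,0],[0,0,0],[0,0,0],[0,0,0],[0,0,0],[0,0,0],[0,0,0],[0,0,0]],"jaw":[-1,-1,-1,-1,-1,-1,-1,-1,-1]}'
```

```text
t: 12.67
eef_pos: [0.5839, -0.0556, 0.3507]
eef_rot: [[0.363, 0.932, 0.005], [0.932, -0.363, 0.002], [0.003, 0.004, -1.0]]
wrist_force: [-0.9, -0.3, -4.9]
grip_width: 0.02
```

```bash
python3 -m creep '{"offset":[[-0.6,-1,0],[-1.2,-2,0],[-1.4,-2.3,0],[-1.4,-2.3,0],[-1.4,-2.3,0],[-1.4,-2.3,0],[-1.2,-2,0],[-0.8,-1.3,0],[-0.4,-0.7,0],[0,0,0]],"turn":[[0,0,0],[0,0,0],[0,0,0],[0,0,0],[0,0,0],[0,0,0],[0,0,0],[0,0,0],[0,0,0],[0,0,0]],"jaw":[-1,-1,-1,-1,-1,-1,-1,-1,-1,-1]}'
python3 - <<'E'
from h import *
st();snap('wrist','w4')
P=np.array([px2w('w1',*p,.022)[:2] for p in((404,80),(554,104),(504,243),(373,223))]);print(P.mean(0),P.tolist())
s=arm.state();p=np.array(s['eef_pos']);print(w2px('w4',p-[0,0,.14]),w2px('w4',p-[0,0,.185]))
E
```

```text
t: 13.5
eef_pos: [0.4742, -0.2258, 0.3412]
eef_rot: [[0.361, 0.933, -0.009], [0.933, -0.361, 0.006], [0.002, -0.011, -1.0]]
wrist_force: [0.8, 0.7, -5.3]
grip_width: 0.0199
13.5 [ 0.4742 -0.2258  0.3412] [[0.361, 0.933, -0.009], [0.933, -0.361, 0.006], [0.002, -0.011, -1.0]] [ 0.8   0.75 -5.26] 0.0199 [-0.542 -0.082  1.528 -0.     1.706 -0.173]
[ 0.46991342 -0.2375096 ] [[0.588004786306304, -0.18239981326389687], [0.5220792830827292, -0.35371998855547204], [0.35162174221754633, -0.2917104494242234], [0.41794786648680154, -0.1222081398559766]]
[283.960096   204.96294859] [284.13070669 193.10639079]
```

View pics/w4.png

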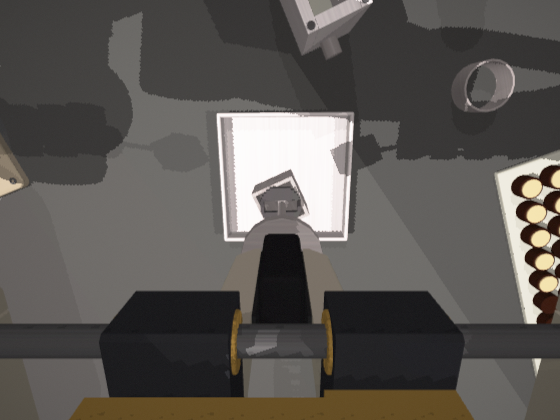

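The plug hangs square on the key at (280,195), above the tray, whose outline spans (218–354, 113–240). Correct the position and lower.

```bash
python3 -m creep '{"offset":[[-0.1,-0.7,-0.5],[-0.1,-0.6,-1],[0,0,-1.5],[0,0,-1.5],[0,0,-1.5],[0,0,-1.5],[0,0,-1.2],[0,0,-0.8],[0,0,0],[0,0,0]],"turn":[[-0.35,-0.5,0],[0,0,0],[0,0,0],[0,0,0],[0,0,0],[0,0,0],[0,0,0],[0,0,0],[0,0,0],[0,0,0]],"jaw":[-1,-1,-1,-1,-1,-1,-1,-1,-1,-1]}'
```

```text
t: 14.38
eef_pos: [0.4744, -0.2342, 0.2348]
eef_rot: [[0.352, 0.936, -0.001], [0.936, -0.352, 0.002], [0.002, -0.002, -1.0]]
wrist_force: [0.4, 0.2, -3.8]
grip_width: 0.0196
```

```bash
python3 -m creep '{"offset":[[-0.2,-0.3,-0.8],[0,0,-1],[0,0,-0.8],[0,0,-0.5],[0,0,0],[0,0,0]],"turn":[[0,0,0],[0,0,0],[0,0,0],[0,0,0],[0,0,0],[0,0,0]],"jaw":[-1,-1,-1,-1,-1,-1]}'
```

```text
t: 14.88
eef_pos: [0.4734, -0.2383, 0.2029]
eef_rot: [[0.351, 0.936, 0.003], [0.936, -0.351, 0.0], [0.001, 0.002, -1.0]]
wrist_force: [-0.3, -0.1, -5.0]
grip_width: 0.0198
```

```bash
python3 -m creep '{"offset":[[0,0,-0.3],[0,0,0],[0,0,-0.3],[0,0,0]],"turn":[[0,0,0],[0,0,0],[0,0,0],[0,0,0]],"jaw":[-1,-1,-1,-1]}'
```

```text
t: 15.22
eef_pos: [0.4739, -0.2386, 0.1973]
eef_rot: [[0.351, 0.936, 0.004], [0.936, -0.351, -0.001], [0.001, 0.004, -1.0]]
wrist_force: [-0.9, 0.5, -5.7]
grip_width: 0.0196
```

```bash
python3 -m creep '{"offset":[[0,0,-0.3],[0,0,0],[0,0,-0.3],[0,0,0]],"turn":[[0,0.2,0],[0,0,0],[0,0,0],[0,0,0]],"jaw":[-1,-1,-1,-1]}'; python3 -m creep '{"offset":[[0,0,-0.3],[0,0,0]],"turn":[[0,0,0],[0,0,0]],"jaw":[-1,-1]}'; python3 -m creep '{"offset":[[0,0,-0.2],[0,0,0]],"turn":[[0,0,0],[0,0,0]],"jaw":[-1,-1]}'
```

```text
t: 15.55
eef_pos: [0.4743, -0.2388, 0.1913]
eef_rot: [[0.351, 0.936, 0.001], [0.936, -0.351, -0.001], [-0.001, 0.001, -1.0]]
wrist_force: [-0.6, 0.1, -5.4]
grip_width: 0.0204
t: 15.72
eef_pos: [0.4744, -0.2388, 0.1882]
eef_rot: [[0.351, 0.936, 0.001], [0.936, -0.351, -0.001], [-0.001, 0.002, -1.0]]
wrist_force: [0.5, -0.4, -4.4]
grip_width: 0.02
t: 15.88
eef_pos: [0.4748, -0.2391, 0.1867]
eef_rot: [[0.351, 0.936, 0.002], [0.936, -0.351, -0.002], [-0.001, 0.003, -1.0]]
wrist_force: [-0.1, 0.3, -2.3]
grip_width: 0.0199
```

Plug is standing. Free the foot, turn back most of the way so the slot walls hold the stem upright, then set the foot on the chamber floor.

```bash
python3 -m creep '{"offset":[[0,0,-0.3],[0,0,-0.2],[0,0,0]],"turn":[[0,0.1,0],[0,0,0],[0,0,0]],"jaw":[-1,-1,-1]}'; python3 -m creep '{"offset":[[0,0,0],[0,0,0],[0,0,0],[0,0,0],[0,0,0],[0,0,0],[0,0,0],[0,0,0]],"turn":[[0,0,-5],[0,0,-6],[0,0,-6],[0,0,-6],[0,0,-6],[0,0,-6],[0,0,-4],[0,0,0]],"jaw":[-1,-1,-1,-1,-1,-1,-1,-1]}'
```

```text
t: 16.13
eef_pos: [0.4756, -0.2396, 0.1825]
eef_rot: [[0.351, 0.936, 0.003], [0.936, -0.351, -0.004], [-0.002, 0.004, -1.0]]
wrist_force: [-0.3, 0.4, -1.6]
grip_width: 0.0197
t: 16.8
eef_pos: [0.4764, -0.24, 0.1836]
eef_rot: [[0.878, 0.478, 0.001], [0.478, -0.878, -0.006], [-0.002, 0.006, -1.0]]
wrist_force: [-0.6, 0.0, -2.3]
grip_width: 0.0197
```

```bash
python3 -m creep '{"offset":[[-0.15,0.1,-0.2],[0,0,0],[0,0,0],[0,0,0],[0,0,0],[0,0,0],[0,0,0],[0,0,0]],"turn":[[0.35,0,-5],[0,0,-6],[0,0,-6],[0,0,-6],[0,0,-6],[0,0,-5],[0,0,-1],[0,0,0]],"jaw":[-1,-1,-1,-1,-1,-1,-1,-1]}'
```

```text
t: 17.47
eef_pos: [0.4754, -0.2394, 0.1825]
eef_rot: [[0.993, -0.118, 0.002], [-0.118, -0.993, -0.002], [0.002, 0.002, -1.0]]
wrist_force: [0.0, 1.0, -1.7]
grip_width: 0.0199
```

Now lower until the foot touches.

```bash
python3 -m creep '{"offset":[[-0.05,0,-0.3],[0,0,0]],"turn":[[0.1,0.1,0],[0,0,0]],"jaw":[-1,-1]}'; python3 -m creep '{"offset":[[0,0,-0.2],[0,0,0]],"turn":[[0,0,0],[0,0,0]],"jaw":[-1,-1]}'; python3 -m creep '{"offset":[[0,0,-0.15],[0,0,0]],"turn":[[0,0,0],[0,0,0]],"jaw":[-1,-1]}'
```

```text
t: 17.63
eef_pos: [0.475, -0.2394, 0.1795]
eef_rot: [[0.994, -0.111, 0.001], [-0.111, -0.994, -0.0], [0.001, 0.0, -1.0]]
wrist_force: [0.2, -0.9, -1.7]
grip_width: 0.0198
t: 17.8
eef_pos: [0.4749, -0.2394, 0.1771]
eef_rot: [[0.994, -0.107, 0.001], [-0.107, -0.994, 0.0], [0.001, -0.0, -1.0]]
wrist_force: [0.2, 0.6, -1.6]
grip_width: 0.0198
t: 17.97
eef_pos: [0.4753, -0.2397, 0.1761]
eef_rot: [[0.994, -0.106, 0.002], [-0.106, -0.994, -0.001], [0.002, 0.0, -1.0]]
wrist_force: [-1.1, 0.7, -1.3]
grip_width: 0.0198
```

```bash
python3 -m creep '{"offset":[[0,0,-0.15],[0,0,0]],"turn":[[0,0.1,0],[0,0,0]],"jaw":[-1,-1]}'; python3 -m creep '{"offset":[[0,0,-0.1],[0,0,0]],"turn":[[0,0,0],[0,0,0]],"jaw":[-1,-1]}'
```

```text
t: 18.13
eef_pos: [0.476, -0.2399, 0.1763]
eef_rot: [[0.994, -0.105, 0.002], [-0.105, -0.994, -0.001], [0.002, 0.001, -1.0]]
wrist_force: [-0.0, -0.1, -2.8]
grip_width: 0.0195
t: 18.3
eef_pos: [0.4765, -0.2401, 0.176]
eef_rot: [[0.995, -0.104, 0.003], [-0.104, -0.995, -0.002], [0.003, 0.002, -1.0]]
wrist_force: [-0.4, 0.5, -1.4]
grip_width: 0.0198
```

```bash
python3 -m creep '{"offset":[[-0.1,0.05,-0.3],[0,0,0]],"turn":[[0.1,0.2,0],[0,0,0]],"jaw":[-1,-1]}'; python3 -m creep '{"offset":[[0,0,-0.2]],"turn":[[0,0,0]],"jaw":[-1]}'
```

```text
t: 18.47
eef_pos: [0.4773, -0.2406, 0.1767]
eef_rot: [[0.995, -0.104, 0.004], [-0.104, -0.995, -0.003], [0.004, 0.003, -1.0]]
wrist_force: [-0.5, -0.0, -2.0]
grip_width: 0.0198
t: 18.55
eef_pos: [0.478, -0.241, 0.1758]
eef_rot: [[0.995, -0.104, 0.006], [-0.104, -0.995, -0.004], [0.006, 0.004, -1.0]]
wrist_force: [-1.6, 2.3, 19.5]
grip_width: 0.0198
```

```bash
python3 -m creep '{"offset":[[-0.1,0.05,0.2],[0,0,0]],"turn":[[0.25,0.35,0],[0,0,0]],"jaw":[-1,-1]}'; python3 -m creep '{"offset":[[0,0,0]],"turn":[[0,0,0]],"jaw":[-1]}'
```

```text
t: 18.72
eef_pos: [0.4769, -0.2404, 0.1774]
eef_rot: [[0.995, -0.103, -0.0], [-0.103, -0.995, 0.0], [-0.001, -0.0, -1.0]]
wrist_force: [-0.4, -0.0, -1.0]
grip_width: 0.0197
t: 18.8
eef_pos: [0.4765, -0.2403, 0.1767]
eef_rot: [[0.995, -0.103, -0.001], [-0.103, -0.995, 0.001], [-0.002, -0.001, -1.0]]
wrist_force: [0.0, 0.6, -2.3]
grip_width: 0.0197
```

```bash
python3 -m creep '{"offset":[[0,0,-0.05],[0,0,0],[0,0,0],[0,0,0],[0,0,0]],"turn":[[0,0,0],[0,0,0],[0,0,0],[0,0,0],[0,0,0]],"jaw":[-1,0,0.5,1,1]}'; python3 - <<'E'
from h import *
snap('scene','s1');crop('s1','c5',120,300,120,260,4)
E
```

```text
t: 19.22
eef_pos: [0.4761, -0.24, 0.1748]
eef_rot: [[0.995, -0.103, -0.003], [-0.103, -0.995, 0.002], [-0.003, -0.001, -1.0]]
wrist_force: [-0.3, -0.1, -0.2]
grip_width: 0.0418
```

View pics/c5.png

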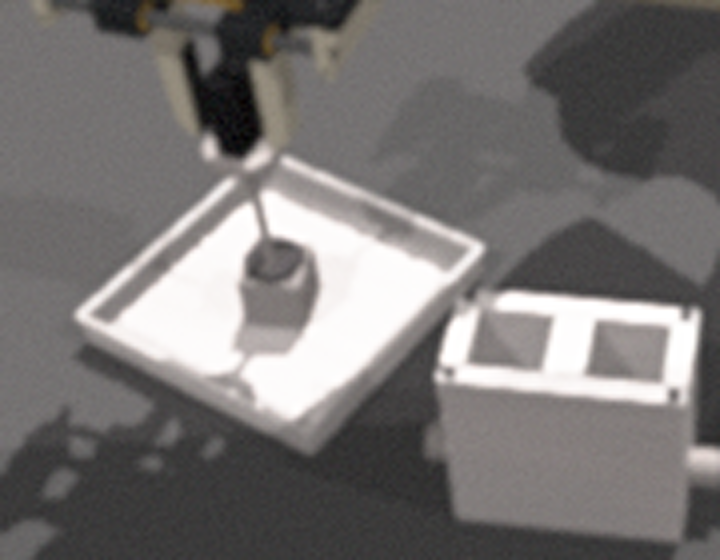

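The key stands in the plug in mid-tray (crop 262,220) with the jaws part open. Open fully, then rise.

```bash
python3 -m creep '{"offset":[[0,0,0.2],[0,0,0],[0,0,0],[0,0,0],[0,0,1],[0,0,2],[0,0,3],[0,0,3],[0,0,0],[0,0,0]],"turn":[[0,0,0],[0,0,0],[0,0,0],[0,0,0],[0,0,0],[0,0,0],[0,0,0],[0,0,0],[0,0,0],[0,0,0]],"jaw":[1,1,1,1,1,1,1,1,1,1]}'; python3 - <<'E'
from h import *
snap('scene','s2');snap('top','t2')
a=cv2.imread('pics/s2.png')[100:270,100:320];b=cv2.imread('pics/t2.png')[200:370,270:490]
cv2.imwrite('pics/c6.png',cv2.resize(np.vstack([a,b])[:,:],None,fx=1.75,fy=1.75,interpolation=cv2.INTER_CUBIC))
E
```

```text
t: 20.1
eef_pos: [0.4741, -0.2388, 0.272]
eef_rot: [[0.995, -0.103, -0.006], [-0.103, -0.995, 0.004], [-0.006, -0.003, -1.0]]
wrist_force: [-0.4, -0.1, 0.0]
grip_width: 0.0931
```

View pics/c6.png

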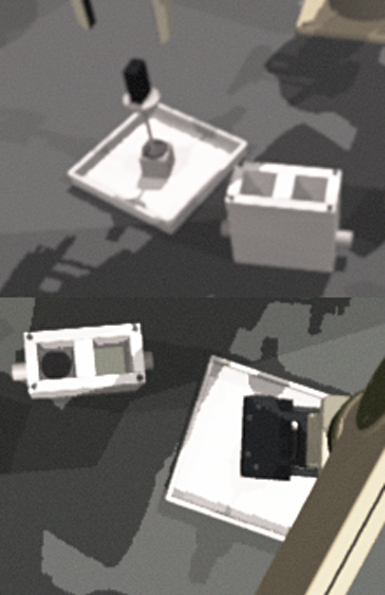

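The key stands upright in the plug in the tray, the gripper is clear, the right well is empty and the blank is still in place. One settle check, then hand in.

```bash
python3 -m creep '{"offset":[[0,0,2],[0,0,2],[0,0,1],[0,0,0],[0,0,0],[0,0,0],[0,0,0],[0,0,0],[0,0,0],[0,0,0]],"turn":[[0,0,0],[0,0,0],[0,0,0],[0,0,0],[0,0,0],[0,0,0],[0,0,0],[0,0,0],[0,0,0],[0,0,0]],"jaw":[1,1,1,1,1,1,1,1,1,1]}'; python3 - <<'E'
from h import *
a=cv2.imread('pics/s2.png').astype(int);snap('scene','s3');b=cv2.imread('pics/s3.png').astype(int)
print('key region diff',np.abs(a-b)[132:200,165:205].mean(),np.abs(a-b)[132:200,165:205].max())
z=cv2.imread('pics/s0.png').astype(int);print('bystanders diff',[round(np.abs(b-z)[v-25:v+25,u-28:u+28].mean(),1) for u,v in((158,288),(228,300),(322,308))])
if np.abs(a-b)[132:200,165:205].mean()<8: print(arm.close_job())
E
```

```text
t: 21.03
eef_pos: [0.4705, -0.2365, 0.3112]
eef_rot: [[0.994, -0.104, -0.021], [-0.103, -0.995, 0.013], [-0.022, -0.011, -1.0]]
wrist_force: [-0.2, -0.1, -0.6]
grip_width: 0.0927
key region diff 1.8875 23
bystanders diff [np.float64(32.6), np.float64(7.6), np.float64(8.0)]
the job is handed in; nothing more can be done
None
```

```bash
python3 -c "
import cv2,numpy as np
cv2.imwrite('pics/c7.png',cv2.resize(np.hstack([cv2.imread(f'pics/{n}.png')[250:330,110:270] for n in('s0','s3')]),None,fx=2.4,fy=2.4))"
```

```text
(no output)
```

View pics/c7.png

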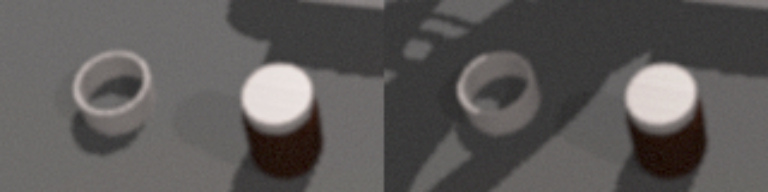

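The dosing plug is standing upright near the middle of the wash tray, with the T-key released and standing in it. The job was handed in at about 21 s.

- **What I did:** I took the large black key from its stand. Its foot went through the slot with no force I could tell from sensor noise. I twisted it 90° and drew the plug out; the wrist force went from about 1.7 to 4.8 N. In the tray I turned the key most of the way back, so the slot walls support the stem, before letting go.
- **Last checks:** About 0.9 s after release the key had not moved in the scene picture, and the gripper was open and clear above it. The dosing plug's well was empty and the blank was still in its own.
- **Force while placing:** While I set the key's foot on the chamber floor in the tray, the force rose once to about 19.5 N (about 21 N of contact once the key's weight is added back). That was in the tray, not the well, and I backed off straight away.
- **A check that disagreed:** The picture comparison flagged the cutter (difference 32.6, against about 8 for the jar and bowl). I looked at this after handing in: it is the arm's shadow, and the cutter and jar are where they were. The bowl was checked only by its difference.

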